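# Set a bench grinder's tool rest to its wheel with a gap gauge

### The arm

A 6-joint arm with a two-finger parallel gripper is mounted at the origin on a cart in front of the work surface, level with it; the furniture and walls round the work are solid. World frame = base frame: x ahead of the robot, y to its left, z up, the work surface at z = 0. Lengths are in m, angles in rad, forces in N, time in s.
With the tool pointing down it reaches from about 0.35 to 0.775 m from the base axis. Payload 5.5 kg.
Tool frame: the origin (TCP) lies midway between the tips of the shut fingers; the grasp point (between the pads) lies grasp_offset behind it (grasp_offset is the distance from the TCP to the grasp point, in m); z points along the fingers, y is the line along which they close (so a half turn about z gives the same grasp; the last joint's range is limited). The gripper opens to 85 mm and grips with 20 to 120 N. Pads are 22 mm wide; open, the fingers measure 114 mm over their backs; the gripper's body (76 mm by 85 mm) begins 54 mm behind the grasp point. The pads swing forward as they close: fully open they stand 13 mm farther back than shut.
Start: joints at [1.18, 0.313, 0.046, 1.304, 0, 1.431], TCP at [0.143, 0.557, 0.208] pointing down, gripper open.
Joint ranges: [-2.76, 2.76], [-0.86, 1.69], [-1.03, 1.26], [-2.2, 2.34], [-1.47, 1.5], [-3.14, 3.14]. Speed limits (rad/s): [2.57, 2.57, 3.14, 3.14, 3.14, 3.14].

### API

Orientations are given as a unit quaternion [w, x, y, z].
In Python, from workcell import * gives the robot as it stands.
- The arm moves only by the tool step_arm, never from a script. Its argument "deltas" is a list of rows, each a list of 7 numbers: the shift along the world's x, y, z in mm, then the turn, a rotation vector about the world's x, y, z in degrees, then the gripper's target within -1 to 1 (fully open at 1, half-way at 0, shut at -1). A call has 1 to 5 rows; each row shifts and turns the commanded pose from where the row before left it; what a row does not reach is not made up. A row lasts 1/10 s, in which the tool goes at most 50 mm and 8.59 degrees, less where a joint would pass 70% of its speed; a pose out of reach is approached as far as the arm can. A call is refused whole if a number of a shift passes 50 or a number of a turn 8.59, either way. A call with a gripper value outside its range is refused whole. The fingers move at their own pace and stop on an object; "newtons" is the grip in N (left out, the last holds). Time passes only in rows, so rows that do not move let the fingers close. It gives the time, the measured TCP pose, the force, the opening and the grip force at its end, in the units of the state.
- get_state(): the state, without advancing time (a new reading comes with each control period).
- read_camera(name): name is "scene" or "top" or "wrist"; returns a dict with "image" (480x640x3 uint8, red, green, blue), "z_map" (480x640 float32, m along the optical axis (not along the pixel's ray), 0 where there is no reading), "K" (3x3 intrinsics, pixels), "world_from_camera" (4x4, takes a point from camera to world coordinates). Camera axes: x right, y down, z forward; pixel columns grow to the right and rows downward; lengths in m; the calibration is good to about 2 mm. The wrist camera is an equidistant fisheye: a pixel r from the principal point sees the ray r / f radians off the axis. A picture is of the moment at which its call begins.
- hand_in(): hands the job in; it is judged then, once.
The state is a dict: "clock": time; "joint_pos": joint angles; "qvel": joint speeds; "tau": joint torques, N m; "tcp_pos": TCP position; "orientation": TCP orientation; "wrist_force": force on the tool from outside, world axes, zero at the start; "ft_torque": the same for the moment, N m; "finger_gap": finger opening in m; "grip_force": force on a finger pad.
Only numpy, scipy, OpenCV 4.12 (cv2) and the standard library are available. Lean on these libraries where they do the work, as an engineer would, in place of code of your own. Each camera call takes 0.05 s, during which the arm holds its last target. There are 200 camera calls.

### The job

The wheel has worn, and the tool rest of the bench grinder's right-hand wheel (on the -y side, away from the drill stand) now stands too far out: take the gap gauge from its slot in the drill stand, stand it upright on that rest with the blade hanging down between rest and wheel, and push the rest in by its upright lug until the blade is lightly nipped. Then draw the gauge slowly straight up and feel that it drags (if it lifts out freely, lower it and close the rest a little more), and put it back in its slot, leaving the rest as the gauge has set it. Never press hard on the stone, with the blade or otherwise (8 N is too much), and leave the screwdriver where it lies.

Things in the scene. Friction and masses are not known exactly. Their poses are not given: they have to be found in the camera images.
- gauge_grip (a point): Gap gauge (loose, about 0.12 kg): black handle 14 (x) x 24 (y) x 62 mm tall, upright on the middle of a steel foot 30 (x) x 28 (y) x 8 mm, with a thin steel blade hanging under the foot's +x edge. This point: on the handle's axis, 45 mm above the foot's underside (handle: 8 to 70 mm above it). z up, +x from handle to blade; in the stand the blade is on the side away from the robot. Grip across y.
- gauge_blade (a point): Middle of the gauge's blade, 9 mm below the foot's underside and 13.5 mm to +x of the handle's axis; axes as gauge_grip. The blade is 3 mm thick (x), 20 mm wide (y) and hangs 18.5 mm below the foot, its face flush with the foot's +x edge; the last 3.5 mm are thinned to 2.2 mm.
- gauge: The whole gap gauge; origin on the handle's axis at the underside of the foot, 45 mm under gauge_grip; same axes.
- rest_edge (a point): Right-hand tool rest: flat steel plate 34 (x) x 52 (y) x 6 mm, top 113 mm above the bench. This point: middle of its top edge next to the wheel. x points level from rest to wheel, y left along the edge, z up. The plate lies to -x; the wheel's face is to +x, past the gap (at the start at least 6.5 mm, up to 18.5 on a worn wheel). The gauge's foot stands on the plate, blade just past this edge.
- rest_lug (a point): Upright steel lug on the front end of the right-hand rest's slide bar, for moving the rest: 18 (x) x 22 (y) mm, 101 mm to -x of the rest's edge. This point: on the lug's axis, 16 mm below its flat top, which is 6 mm lower than the rest's plate; the bar lies 26 mm below this point. Axes as rest_edge. Take it across y.
- tool_rest: The whole right-hand tool rest with slide bar and lug; origin at rest_edge. It slides level along its x, held only by its clamp: about 5 N moves it, and it stays where it is left. A nip on the blade stays too, up to those 5 N; push force above 5 N goes into the nip.
- wheel: Right-hand grinding wheel: grey stone disc, 20 mm wide, spindle level along y, origin at its middle, 3 mm lower than the rest's top, so its foremost line faces the rest's edge. New it was 125 mm across; it is worn, so its face now lies anywhere from 53.5 to 62.5 mm in front of the origin. It does not turn. A guard covers its top and back, up to 72 mm above the spindle; the front is open.
- stand_slot (a point): Middle of the mouth of the gauge's slot, level with the top of the drill stand: a wood block 70 (x) x 116 (y) x 36 mm, short drill bits along both ends (up to 14 mm above the wood). Slot 8 (x) x 25 (y) mm, 24 mm deep. Put away, the gauge has its blade in the slot, foot flat on the wood, axes along the stand's, handle's axis 13.5 mm to -x of this point. z up, -x to the robot.
- black_screwdriver: Black-handled screwdriver, 168 mm long, 29 mm thick, lying loose on the bench; origin at the middle of the underside. Not to be moved.
Not all that is in view belongs to the job. Leave any green look-alike of the gauge alone.

How it is judged:
By the outcome, as a careful person would: the job done as asked, in the order asked, and still so for the second after the job is handed in, with the robot touching nothing.
It also fails if it takes over 67 s, if anything falls off the work surface, if the arm or the gripper's body presses on something with over 40 N, if the wrist force passes 120 N, or if a joint passes its speed limit or range.

## Working session

There is one attempt and no reset: what is moved stays moved. The work goes in short steps, Python scripts to look and compute and a tool call to move; the robot and the scene stay as the last step left them, time stands still between calls to the robot, and variables do not carry over. Pictures are saved under pics/ and viewed, at most 12 in all, crops included, and the job is handed in when it is done.

Besides the shell and the picture viewer there is one more tool, called after ">>>" by a JSON object that holds its "op" and its "data", one argument or row to a line. step_arm: Moves the arm, as the interface text tells. Its arguments: {"type":"object","properties":{"deltas":{"type":"array","items":{"type":"array","items":{"type":"number"}}},"newtons":{"type":"number"}},"required":["deltas"]}

```bash
ls; mkdir -p pics; python3 - <<'E'
from workcell import *
import cv2,numpy as np,pickle
s=get_state();print({k:np.round(v,3) for k,v in s.items()})
for n in("scene","top"):
    c=read_camera(n);pickle.dump(c,open(f"{n}.pkl","wb"));cv2.imwrite(f"pics/{n}1.png",c["image"][:,:,::-1])
    print(n,c["K"].round(1).tolist(),c["world_from_camera"].round(3).tolist())
E
```

```text
pics
{'clock': np.float64(0.0), 'joint_pos': array([1.18 , 0.314, 0.045, 1.304, 0.   , 1.431]), 'qvel': array([ 0.   , -0.   ,  0.002,  0.001,  0.001,  0.002]), 'tau': array([ 0.0000e+00, -4.8063e+01,  2.9853e+01,  1.9000e-02,  0.0000e+00,
        0.0000e+00]), 'tcp_pos': array([0.142, 0.556, 0.207]), 'orientation': array([-0.   ,  0.125,  0.992, -0.001]), 'wrist_force': array([ 0.47 ,  0.581, -0.307]), 'ft_torque': array([ 0.043, -0.049,  0.085]), 'grip_force': np.float64(0.0), 'finger_gap': np.float64(0.085)}
scene [[461.1, 0.0, 319.1], [0.0, 461.1, 239.9], [0.0, 0.0, 1.0]] [[-0.862, -0.319, 0.394, 0.197], [-0.506, 0.513, -0.693, 0.67], [0.019, -0.797, -0.604, 0.645], [0.0, 0.0, 0.0, 1.0]]
top [[520.2, 0.0, 313.5], [0.0, 520.2, 241.5], [0.0, 0.0, 1.0]] [[0.019, -0.986, 0.168, 0.394], [-1.0, -0.021, -0.012, 0.02], [0.015, -0.168, -0.986, 1.161], [0.0, 0.0, 0.0, 1.0]]
```

View pics/scene1.png

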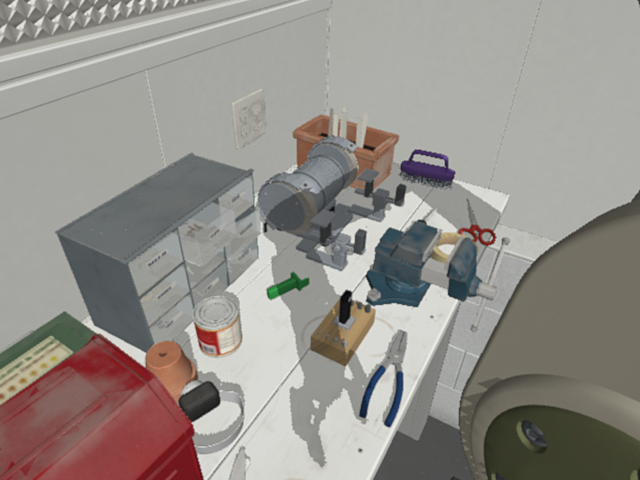

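View pics/top1.png

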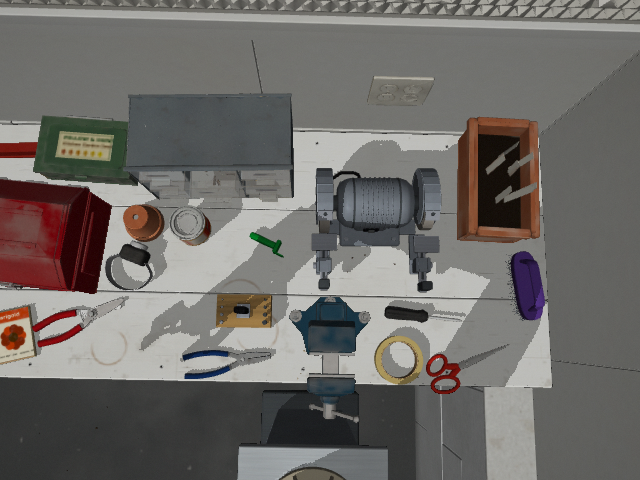

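The job's gauge is the black-handled one in the drill stand (top view 242,310; scene 345,310). The green one lying at top (267,243) and scene (288,287) is the look-alike. The right-hand rest is at top (424,245) and its lug at (424,286). The screwdriver is at (410,313), just in front of the lug, and the vise stands between the stand and the rest.

```bash
cat > h.py <<'E'
import numpy as np,cv2,pickle
def world(c):
    K=c["K"];z=c["z_map"];v,u=np.mgrid[:480,:640]
    P=np.stack([(u-K[0,2])/K[0,0]*z,(v-K[1,2])/K[1,1]*z,z],-1)
    T=c["world_from_camera"];W=P@T[:3,:3].T+T[:3,3];W[z<=0]=np.nan;return W
def blob(W,x0,x1,y0,y1,z0,z1,mask=None):
    m=(W[...,0]>x0)&(W[...,0]<x1)&(W[...,1]>y0)&(W[...,1]<y1)&(W[...,2]>z0)&(W[...,2]<z1)
    if mask is not None:m&=mask
    p=W[m]
    return p,m
def rect(p):
    return cv2.minAreaRect((p[:,:2]*1000).astype(np.float32))
E
python3 - <<'E'
from h import *
for n in("top","scene"):
    c=pickle.load(open(n+".pkl","rb"));W=world(c)
    px=dict(top=[(242,310),(424,245),(424,286),(410,313),(427,195),(224,300)],scene=[(346,310),(370,178),(401,190),(345,340),(345,150)])[n]
    for u,v in px: print(n,u,v,W[v,u].round(3))
    if n=="top":
        g=W[310,242];r=W[245,424];l=W[286,424]
    def show(t,p):
        if len(p)>5: q=rect(p);print(n,t,len(p),np.round(q[0],1),np.round(q[1],1),round(q[2],1),"z",np.median(p[:,2]).round(4),"med",np.median(p,0).round(4))
        else: print(n,t,len(p))
    show("handle",blob(W,g[0]-.04,g[0]+.04,g[1]-.04,g[1]+.04,.095,.12)[0])
    show("wood",blob(W,g[0]-.08,g[0]+.08,g[1]-.09,g[1]+.09,.031,.041)[0])
    show("plate",blob(W,r[0]-.05,r[0]+.05,r[1]-.04,r[1]+.04,.108,.118)[0])
    show("lug",blob(W,l[0]-.03,l[0]+.025,l[1]-.03,l[1]+.03,.1,.112)[0])
a=cv2.imread("pics/top1.png");b=cv2.imread("pics/scene1.png")
A=cv2.resize(a[140:330,380:475],None,fx=3,fy=3,interpolation=2);B=cv2.resize(b[130:320,300:420],None,fx=3,fy=3,interpolation=2)
cv2.imwrite("pics/crop1.png",np.hstack([A,B]))
C=cv2.resize(b[270:370,290:400],None,fx=5,fy=5);cv2.imwrite("pics/crop2.png",C)
E
```

```text
top 242 310 [0.432 0.149 0.105]
top 424 245 [ 0.571 -0.219  0.113]
top 424 286 [ 0.487 -0.219  0.107]
top 410 313 [ 0.435 -0.205  0.027]
top 427 195 [ 0.656 -0.209  0.188]
top 224 300 [0.455 0.197 0.036]
top handle 82 [433.9 154.1] [12.5 22.3] 1.5 z 0.1044 med [0.4338 0.154  0.1044]
top wood 1481 [433.7 154.8] [ 70.1 116.3] 0.7 z 0.0355 med [0.4334 0.1536 0.0355]
top plate 458 [ 587.8 -215. ] [66.5 66.6] 4.9 z 0.1125 med [ 0.575  -0.2221  0.1125]
top lug 98 [ 489.7 -224.7] [16.7 21.8] 1.3 z 0.1061 med [ 0.4895 -0.225   0.1061]
scene 346 310 [0.427 0.167 0.08 ]
scene 370 178 [ 0.562 -0.207  0.115]
scene 401 190 [ 0.485 -0.211  0.105]
scene 345 340 [0.409 0.2   0.047]
scene 345 150 [ 0.635 -0.214  0.164]
scene handle 125 [432.1 156.9] [13.  24.4] 1.1 z 0.1052 med [0.4309 0.1605 0.1052]
scene wood 1577 [432.9 156.3] [ 71.1 118.1] 0.3 z 0.0374 med [0.4259 0.1746 0.0374]
scene plate 241 [ 586.9 -223. ] [57.2 64.9] 87.1 z 0.115 med [ 0.5756 -0.2152  0.115 ]
scene lug 68 [ 489.1 -221.5] [21.4 17.4] 88.2 z 0.1078 med [ 0.4882 -0.2178  0.1078]
```

View pics/crop1.png

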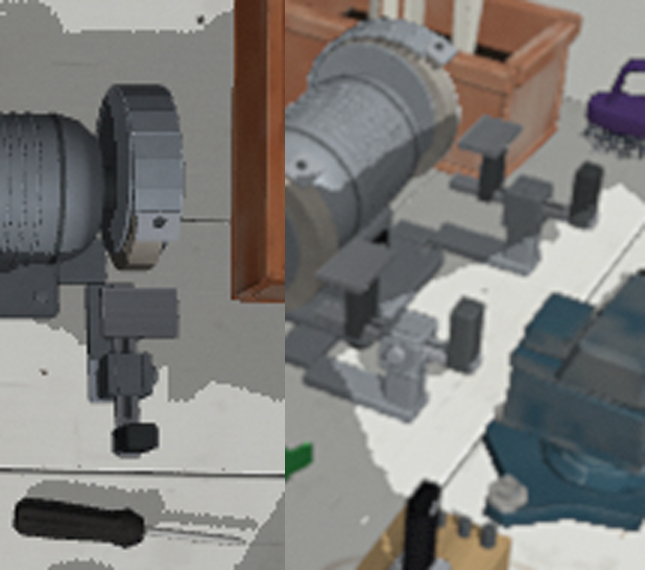

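View pics/crop2.png

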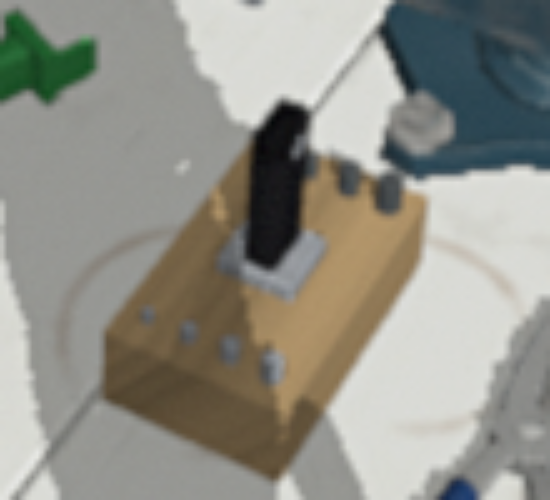

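The crops confirm it: the black gauge stands upright in the stand with its foot on the wood and its blade on the far side. The right-hand rest shows as a plate with a dark lug, both unobstructed. Going above the gauge.

>>> {"op": "step_arm", "data": {
  "deltas": [
    [29,-40,0,0,0,1.5,1],
    [29,-40,0,0,0,1.5,1],
    [29,-40,0,0,0,1.5,1],
    [29,-40,0,0,0,1.5,1],
    [29,-40,0,0,0,1.5,1]
  ]
}}

```text
clock: 0.6
tcp_pos: [0.2882, 0.3553, 0.2072]
orientation: [-0.0, 0.059, 0.998, -0.0]
wrist_force: [1.9, 0.6, 0.8]
finger_gap: 0.086
grip_force: 0.0
```

>>> {"op": "step_arm", "data": {
  "deltas": [
    [29,-40,0,0,0,1.5,0.2],
    [29,-40,0,0,0,1.5,0.2],
    [29,-40,0,0,0,1.5,0.2],
    [29,-40,0,0,0,1.5,0.2],
    [29,-40,0,0,0,1.4,0.2]
  ]
}}

```text
clock: 1.1
tcp_pos: [0.4333, 0.1551, 0.2074]
orientation: [-0.0, -0.005, 1.0, 0.0]
wrist_force: [1.0, 0.5, 0.5]
finger_gap: 0.0511
grip_force: 0.0
```

```bash
python3 - <<'E'
from workcell import *
import workcell
from h import *
print([ (k,getattr(workcell,k)) for k in dir(workcell) if k[0]!='_' and not callable(getattr(workcell,k))])
c=read_camera("wrist");s=get_state();pickle.dump((c,s),open("w1.pkl","wb"))
print({k:np.round(s[k],4).tolist() for k in("clock","tcp_pos","orientation","wrist_force","finger_gap")})
print(c["K"].tolist(),c["world_from_camera"].round(3).tolist())
cv2.imwrite("pics/w1.png",c["image"][:,:,::-1])
for n in("top","scene"):
    W=world(pickle.load(open(n+".pkl","rb")))
    for t,b in dict(plate=(.552,.588,-.26,-.18,.108,.119),wheelfront=(.585,.62,-.26,-.18,.05,.16)).items():
        p,m=blob(W,*b);q=rect(p);print(n,t,len(p),np.round(q[0],1),np.round(q[1],1),round(q[2],1),p.min(0).round(3),p.max(0).round(3))
    for y in (-.235,-.225,-.215,-.205):
        p,_=blob(W,.54,.66,y-.003,y+.003,.09,.2);p=p[np.argsort(p[:,0])];print(y,[tuple((q[[0,2]]*1000).astype(int)) for q in p[::2]])
E
```

```text
[('grasp_offset', 0.0187)]
{'clock': 1.15, 'tcp_pos': [0.4382, 0.1497, 0.2072], 'orientation': [0.0016, -0.0023, 1.0, -0.0019], 'wrist_force': [4.8409, -2.5492, 1.4601], 'finger_gap': 0.051}
[[371.64829954431775, 0.0, 317.2349867064423], [0.0, 371.64829954431775, 239.47233103644894], [0.0, 0.0, 1.0]] [[-0.01, 0.946, 0.325, 0.349], [1.0, 0.009, 0.003, 0.154], [0.0, 0.325, -0.946, 0.374], [0.0, 0.0, 0.0, 1.0]]
top plate 394 [ 572.3 -223.8] [31.6 52.7] 0.9 [ 0.556 -0.25   0.108] [ 0.588 -0.197  0.119]
top wheelfront 240 [ 602.5 -214.9] [34.7 68.9] 0.5 [ 0.585 -0.249  0.061] [ 0.62  -0.18   0.147]
-0.235 [(np.int64(556), np.int64(111)), (np.int64(557), np.int64(109)), (np.int64(559), np.int64(110)), (np.int64(560), np.int64(115)), (np.int64(561), np.int64(111)), (np.int64(563), np.int64(111)), (np.int64(563), np.int64(108)), (np.int64(565), np.int64(112)), (np.int64(566), np.int64(113)), (np.int64(567), np.int64(112)), (np.int64(569), np.int64(113)), (np.int64(570), np.int64(114)), (np.int64(571), np.int64(111)), (np.int64(573), np.int64(111)), (np.int64(574), np.int64(115)), (np.int64(5
[... 20086 characters left out ...]
.int64(650), np.int64(181)), (np.int64(651), np.int64(160)), (np.int64(652), np.int64(142)), (np.int64(652), np.int64(158)), (np.int64(652), np.int64(163)), (np.int64(653), np.int64(143)), (np.int64(653), np.int64(146)), (np.int64(654), np.int64(185)), (np.int64(654), np.int64(155)), (np.int64(655), np.int64(167)), (np.int64(655), np.int64(156)), (np.int64(656), np.int64(169)), (np.int64(656), np.int64(158)), (np.int64(656), np.int64(163)), (np.int64(657), np.int64(160)), (np.int64(657), np.int64(183)), (np.int64(658), np.int64(151)), (np.int64(658), np.int64(163)), (np.int64(658), np.int64(169)), (np.int64(659), np.int64(171)), (np.int64(659), np.int64(154)), (np.int64(659), np.int64(186))]
```

```bash
cat >> h.py <<'E'
def ray(c,u,v):
    K=c["K"];d=np.array([(u-K[0,2])/K[0,0],(v-K[1,2])/K[1,1]]);r=np.hypot(*d)
    k=np.sin(r)/max(r,1e-9);T=c["world_from_camera"];return T[:3,3],T[:3,:3]@np.array([d[0]*k,d[1]*k,np.cos(r)])
def onz(c,u,v,z):
    o,d=ray(c,u,v);return o+d*(z-o[2])/d[2]
def proj(c,p):
    T=c["world_from_camera"];q=T[:3,:3].T@(np.array(p)-T[:3,3]);r=np.arctan2(np.hypot(q[0],q[1]),q[2]);n=np.hypot(q[0],q[1])
    return c["K"][0,2]+c["K"][0,0]*r*q[0]/n,c["K"][1,2]+c["K"][1,1]*r*q[1]/n
E
python3 - <<'E'
from h import *
from workcell import *
s=get_state();print(s["clock"],s["tcp_pos"].round(4),s["wrist_force"].round(2))
c=read_camera("wrist");cv2.imwrite("pics/w2.png",c["image"][:,:,::-1]);pickle.dump(c,open("w2.pkl","wb"))
print(c["world_from_camera"][:3,3].round(4),get_state()["tcp_pos"].round(4))
for p in [(.433,.1555,.106),(.433,.1555,.044),(.4465,.1555,.036)]:print(np.round(proj(c,p),1))
E
```

```text
1.15 [0.4382 0.1497 0.2072] [ 4.84 -2.55  1.46]
[0.353  0.1497 0.3732] [0.436  0.1526 0.2071]
[325.8 223.4]
[324.6 203.9]
[324.3 215.8]
```

View pics/w2.png

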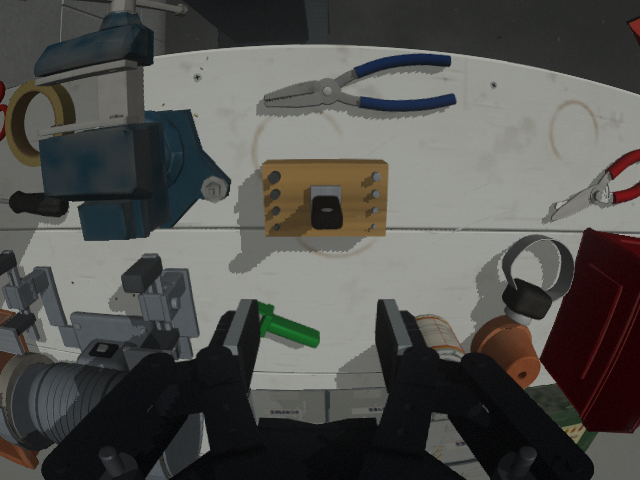

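The wrist view shows the gauge handle top at about (327,222), within 1 mm of my estimate, and the fingers straddle it with room. Descending and gripping.

>>> {"op": "step_arm", "data": {
  "deltas": [
    [0,0,-40,0,0,0,0.2],
    [0,0,-40,0,0,0,0.2],
    [0,0,-35,0,0,0,0.2],
    [0,0,-20,0,0,0,0.2],
    [0,0,-10,0,0,0,0.2]
  ]
}}

```text
clock: 1.7
tcp_pos: [0.4303, 0.1573, 0.0602]
orientation: [-0.002, -0.005, 1.0, -0.0]
wrist_force: [1.5, 0.1, -0.6]
finger_gap: 0.0512
grip_force: 0.0
```

>>> {"op": "step_arm", "data": {
  "deltas": [
    [0,0,0,0,0,0,0.2],
    [0,0,0,0,0,0,0.2],
    [0,0,0,0,0,0,0.2]
  ]
}}

```text
clock: 2.0
tcp_pos: [0.4339, 0.1575, 0.0639]
orientation: [0.001, -0.005, 1.0, 0.0]
wrist_force: [0.5, 0.1, 0.2]
finger_gap: 0.0513
grip_force: 0.0
```

>>> {"op": "step_arm", "data": {
  "deltas": [
    [-0.5,-1,-1,0,0,0,-1],
    [0,0,0,0,0,0,-1],
    [0,0,0,0,0,0,-1],
    [0,0,0,0,0,0,-1],
    [0,0,0,0,0,0,-1]
  ],
  "newtons": 40
}}

```text
clock: 2.5
tcp_pos: [0.4329, 0.1562, 0.0623]
orientation: [0.001, -0.005, 1.0, 0.0]
wrist_force: [-1.0, 1.3, 7.1]
finger_gap: 0.023
grip_force: 39.8
```

>>> {"op": "step_arm", "data": {
  "deltas": [
    [0,0,0,0,0,0,-1],
    [0,0,0,0,0,0,-1],
    [0,0,0,0,0,0,-1]
  ]
}}

```text
clock: 2.8
tcp_pos: [0.4329, 0.1562, 0.0623]
orientation: [0.001, -0.005, 1.0, 0.0]
wrist_force: [-1.0, 0.5, 6.8]
finger_gap: 0.023
grip_force: 39.8
```

>>> {"op": "step_arm", "data": {
  "deltas": [
    [0,0,5,0,0,0,-1],
    [0,0,15,0,0,0,-1],
    [0,0,35,0,0,0,-1],
    [0,0,45,0,0,0,-1],
    [0,0,40,0,0,0,-1]
  ]
}}

```text
clock: 3.3
tcp_pos: [0.4316, 0.1558, 0.203]
orientation: [-0.001, -0.005, 1.0, -0.0]
wrist_force: [0.7, 1.3, -2.5]
finger_gap: 0.0229
grip_force: 39.5
```

```bash
python3 - <<'E'
from h import *
W=world(pickle.load(open("top.pkl","rb")))
for a in [(.3,.7,-.2,.1),(.4,.6,-.17,.1)]:
    p,_=blob(W,*a,.03,.4);print(p[:,2].max().round(3),p[p[:,2].argmax()].round(3))
print([W[v,u].round(3).tolist() for u,v in((330,328),(330,315),(300,315))])
E
```

```text
0.222 [0.696 0.058 0.222]
0.138 [ 0.599 -0.009  0.138]
[[0.399, -0.028, 0.128], [0.425, -0.028, 0.109], [0.427, 0.033, 0.014]]
```

>>> {"op": "step_arm", "data": {
  "deltas": [
    [5,-15,5,0,0,0,-1],
    [13,-34,5,0,0,0,-1],
    [16,-42,0,0,0,0,-1],
    [16,-42,0,0,0,0,-1],
    [16,-42,0,0,0,0,-1]
  ]
}}

```text
clock: 3.8
tcp_pos: [0.4982, -0.0205, 0.2115]
orientation: [-0.0, -0.005, 1.0, 0.0]
wrist_force: [0.3, 0.6, -1.7]
finger_gap: 0.023
grip_force: 39.6
```

>>> {"op": "step_arm", "data": {
  "deltas": [
    [16,-42,0,0,0,0,-1],
    [16,-42,0,0,0,0,-1],
    [16,-42,0,0,0,0,-1],
    [16,-42,0,0,0,0,-1],
    [12,-26,-10,0,0,0,-1]
  ]
}}

```text
clock: 4.3
tcp_pos: [0.5752, -0.2166, 0.202]
orientation: [0.001, -0.003, 1.0, -0.001]
wrist_force: [0.2, 0.7, -0.6]
finger_gap: 0.0229
grip_force: 39.6
```

>>> {"op": "step_arm", "data": {
  "deltas": [
    [5,-10,-15,0,0,0,-1],
    [0,0,-10,0,0,0,-1],
    [0,0,0,0,0,0,-1],
    [0,0,0,0,0,0,-1],
    [0,0,0,0,0,0,-1]
  ]
}}

```text
clock: 4.8
tcp_pos: [0.5793, -0.2216, 0.1775]
orientation: [0.0, -0.005, 1.0, -0.0]
wrist_force: [0.3, -0.1, -1.2]
finger_gap: 0.0229
grip_force: 39.6
```

```bash
python3 - <<'E'
from h import *
from workcell import *
for n in("scene","wrist","top"):
    c=read_camera(n);cv2.imwrite(f"pics/{n}3.png",c["image"][:,:,::-1]);pickle.dump(c,open(n+"3.pkl","wb"))
s=get_state();print(s["clock"],s["tcp_pos"].round(4),s["wrist_force"].round(2),s["orientation"].round(4))
a=cv2.imread("pics/scene3.png")[90:240,290:410];b=cv2.imread("pics/wrist3.png")[120:360,220:420]
A=cv2.resize(a,(480,600),interpolation=2);B=cv2.resize(b,(320,600) if 0 else (320,384),interpolation=2)
cv2.imwrite("pics/c3.png",np.hstack([A,np.vstack([B,np.zeros((216,320,3),np.uint8)])]))
E
```

```text
4.95 [ 0.5795 -0.2223  0.1776] [ 0.56  0.22 -0.81] [ 7.0e-04 -5.2e-03  1.0e+00 -3.0e-04]
```

View pics/c3.png

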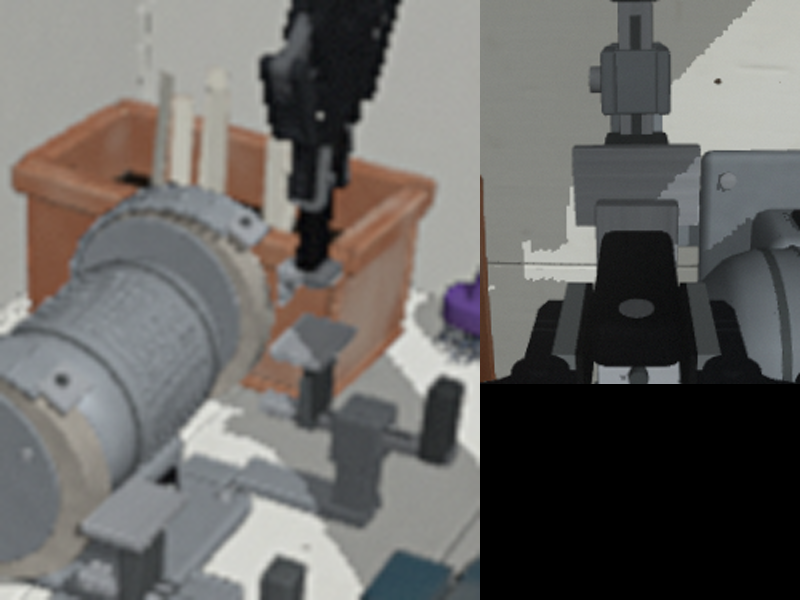

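The crops show the gauge hanging over the rest with the blade below the foot. In the wrist crop the foot centre (637) matches the plate centre (636). Next I check x relative to the plate edge in the same camera.

```bash
python3 - <<'E'
from h import *
c=pickle.load(open("wrist3.pkl","rb"));g=cv2.cvtColor(c["image"],cv2.COLOR_RGB2GRAY).astype(int)
print("col280-340 plate",g[200:275,288].tolist());print("right",g[200:275,348].tolist());print("foot",g[235:275,318].tolist())
print("row255",g[255,270:365].tolist())
for v in (210,211,260,261,262):print(v,onz(c,288,v,.113).round(4))
for v in (244,245,246):print("foot",v,onz(c,318,v,.1593).round(4))
for n in("scene3","top3"):
    W=world(pickle.load(open(n+".pkl","rb")));p,_=blob(W,.58,.63,-.25,-.18,.125,.165)
    p,_=blob(W,.54,.6,-.25,-.19,.152,.163);q=rect(p);print(n,len(p),np.round(q[0],1),np.round(q[1],1),q[2])
E
```

```text
col280-340 plate [131, 131, 133, 132, 132, 131, 131, 131, 132, 133, 106, 69, 68, 85, 82, 81, 82, 83, 85, 81, 84, 79, 80, 82, 84, 83, 85, 83, 83, 86, 87, 82, 82, 83, 83, 84, 85, 83, 84, 85, 88, 86, 83, 84, 84, 85, 85, 87, 86, 84, 84, 84, 84, 82, 83, 82, 84, 84, 83, 82, 95, 138, 190, 191, 190, 188, 189, 188, 186, 186, 187, 187, 188, 188, 189]
right [190, 191, 191, 190, 191, 191, 190, 189, 190, 157, 98, 70, 79, 84, 84, 85, 85, 87, 87, 84, 83, 81, 81, 84, 84, 83, 83, 89, 127, 128, 126, 122, 120, 120, 120, 121, 122, 124, 125, 127, 130, 127, 124, 124, 124, 126, 124, 126, 127, 125, 125, 127, 126, 122, 121, 122, 124, 120, 121, 123, 120, 107, 107, 107, 108, 106, 108, 109, 109, 107, 106, 106, 105, 99, 111]
foot [84, 83, 84, 85, 88, 87, 85, 84, 83, 70, 61, 62, 63, 69, 84, 87, 85, 86, 85, 85, 87, 86, 87, 86, 86, 86, 86, 85, 85, 37, 23, 23, 20, 21, 22, 20, 20, 18, 21, 21]
row255 [133, 134, 134, 134, 184, 190, 191, 191, 193, 155, 85, 82, 83, 83, 84, 84, 83, 83, 82, 84, 83, 75, 72, 83, 86, 85, 85, 86, 87, 87, 86, 85, 86, 88, 88, 86, 87, 86, 82, 84, 84, 85, 86, 87, 86, 86, 85, 85, 87, 85, 88, 89, 87, 89, 87, 88, 90, 87, 86, 86, 85, 85, 87, 85, 85, 82, 82, 80, 81, 83, 85, 86, 83, 74, 114, 122, 124, 121, 122, 124, 123, 122, 122, 122, 122, 124, 132, 59, 54, 61, 70, 79, 89, 98, 105]
210 [ 0.5544 -0.2412  0.113 ]
211 [ 0.5551 -0.2412  0.113 ]
260 [ 0.589  -0.2417  0.113 ]
261 [ 0.5898 -0.2417  0.113 ]
262 [ 0.5905 -0.2417  0.113 ]
foot 244 [ 0.5608 -0.2219  0.1593]
foot 245 [ 0.5613 -0.2219  0.1593]
foot 246 [ 0.5619 -0.2219  0.1593]
scene3 80 [ 579.  -220.5] [30.5 31.6] 3.4004273414611816
top3 81 [ 571.5 -222.1] [30.3 17.3] 72.91651153564453
```

Relative to the plate edge, the blade clears by only about 0–1 mm while the gap is about 14 mm. I shift +3.5 mm in x and lower.

>>> {"op": "step_arm", "data": {
  "deltas": [
    [3.5,0,0,0,0,0,-1],
    [0,0,-10,0,0,0,-1],
    [0,0,-12,0,0,0,-1],
    [0,0,-8,0,0,0,-1],
    [0,0,-4,0,0,0,-1]
  ]
}}

```text
clock: 5.45
tcp_pos: [0.5817, -0.2225, 0.1404]
orientation: [-0.001, -0.005, 1.0, 0.001]
wrist_force: [0.2, -0.4, -1.9]
finger_gap: 0.0231
grip_force: 39.7
```

>>> {"op": "step_arm", "data": {
  "deltas": [
    [0,0,-1,0,0,0,-1],
    [0,0,-0.5,0,0,0,-1],
    [0,0,0,0,0,0,-1]
  ]
}}

```text
clock: 5.75
tcp_pos: [0.5829, -0.2231, 0.1413]
orientation: [0.0, -0.005, 1.0, -0.0]
wrist_force: [0.0, 0.1, -0.8]
finger_gap: 0.0232
grip_force: 39.7
```

>>> {"op": "step_arm", "data": {
  "deltas": [
    [0,0,-0.7,0,0,0,-1],
    [0,0,-0.3,0,0,0,-1],
    [0,0,0,0,0,0,-1]
  ]
}}

```text
clock: 6.05
tcp_pos: [0.5828, -0.223, 0.1402]
orientation: [0.0, -0.005, 1.0, -0.0]
wrist_force: [0.4, 0.6, -1.0]
finger_gap: 0.0228
grip_force: 39.7
```

>>> {"op": "step_arm", "data": {
  "deltas": [
    [0,0,-0.7,0,0,0,-1],
    [0,0,-0.3,0,0,0,-1],
    [0,0,0,0,0,0,-1]
  ]
}}

```text
clock: 6.35
tcp_pos: [0.5829, -0.223, 0.1394]
orientation: [0.0, -0.005, 1.0, -0.0]
wrist_force: [0.1, 0.9, 1.5]
finger_gap: 0.023
grip_force: 39.9
```

>>> {"op": "step_arm", "data": {
  "deltas": [
    [0,0,0,0,0,0,0.2],
    [0,0,0,0,0,0,0.2],
    [0,0,0,0,0,0,0.2],
    [0,0,0,0,0,0,0.2]
  ]
}}

```text
clock: 6.75
tcp_pos: [0.5828, -0.223, 0.139]
orientation: [0.0, -0.005, 1.0, 0.0]
wrist_force: [0.1, 0.2, -0.2]
finger_gap: 0.051
grip_force: 0.0
```

>>> {"op": "step_arm", "data": {
  "deltas": [
    [0,0,8,0,0,0,0.2],
    [0,0,20,0,0,0,0.2],
    [0,0,25,0,0,0,0.2],
    [0,0,20,0,0,0,0.2],
    [-15,0,0,0,0,0,0.2]
  ]
}}

```text
clock: 7.25
tcp_pos: [0.5704, -0.224, 0.2159]
orientation: [0.003, -0.005, 1.0, -0.002]
wrist_force: [-0.1, -0.7, -0.6]
finger_gap: 0.051
grip_force: 0.0
```

>>> {"op": "step_arm", "data": {
  "deltas": [
    [-35,0,0,0,0,0,0.2],
    [-30,-1,0,0,0,0,0.2],
    [-13,0,0,0,0,0,0.2],
    [0,0,0,0,0,0,0.2],
    [0,0,0,0,0,0,0.2]
  ]
}}

```text
clock: 7.75
tcp_pos: [0.4903, -0.2243, 0.2129]
orientation: [0.001, -0.004, 1.0, -0.0]
wrist_force: [0.1, -1.1, 0.2]
finger_gap: 0.0513
grip_force: 0.0
```

```bash
python3 - <<'E'
from h import *
from workcell import *
for n in("scene","wrist"):
    c=read_camera(n);cv2.imwrite(f"pics/{n}4.png",c["image"][:,:,::-1]);pickle.dump(c,open(n+"4.pkl","wb"))
s=get_state();print(s["clock"],s["tcp_pos"].round(4),s["wrist_force"].round(2),s["orientation"].round(4))
a=cv2.imread("pics/scene4.png")[90:240,290:410];b=cv2.imread("pics/wrist4.png")[100:400,220:420]
cv2.imwrite("pics/c4.png",np.hstack([cv2.resize(a,(400,500),interpolation=2),cv2.resize(b,(333,500),interpolation=2)]))
print([np.round(proj(c,p),1).tolist() for p in((.49,-.223,.107),(.59,-.197,.113),(.59,-.249,.113),(.582,-.223,.183))])
E
```

```text
7.85 [ 0.4907 -0.2242  0.2123] [ 0.51  0.23 -0.53] [ 5.0e-04 -4.8e-03  1.0e+00 -2.0e-04]
[[319.3, 227.8], [348.2, 341.4], [287.8, 340.9], [318.3, 388.5]]
```

View pics/c4.png

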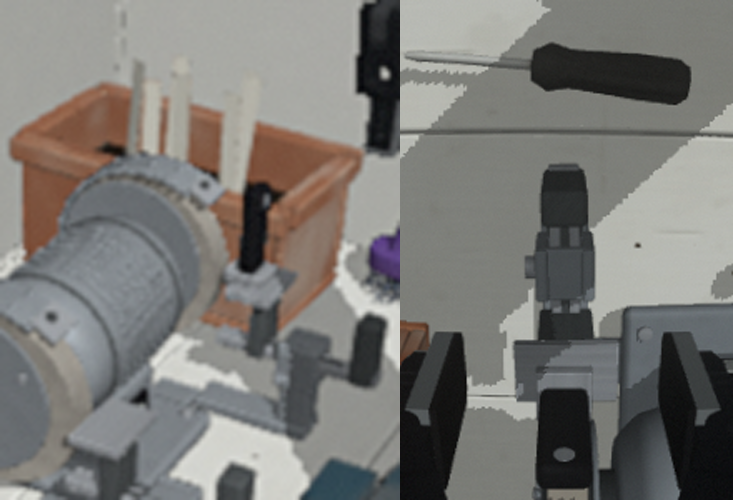

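The gauge stands upright on the rest with its blade in the gap. The lug top appears at wrist pixel (318,227), as predicted. Descending onto the lug.

>>> {"op": "step_arm", "data": {
  "deltas": [
    [0,0,-30,0,0,0,0.2],
    [0,0,-40,0,0,0,0.2],
    [0,0,-38,0,0,0,0.2],
    [0,0,-20,0,0,0,0.2],
    [0,0,-8,0,0,0,0.2]
  ]
}}

```text
clock: 8.35
tcp_pos: [0.4888, -0.2228, 0.0732]
orientation: [-0.002, -0.005, 1.0, 0.001]
wrist_force: [-0.0, 1.6, -0.7]
finger_gap: 0.0511
grip_force: 0.0
```

>>> {"op": "step_arm", "data": {
  "deltas": [
    [0,0,-3,0,0,0,0.2],
    [0,0,0,0,0,0,0.2],
    [0,0,0,0,0,0,0.2]
  ]
}}

```text
clock: 8.65
tcp_pos: [0.4909, -0.2246, 0.0744]
orientation: [0.001, -0.005, 1.0, -0.001]
wrist_force: [1.0, 0.7, -0.1]
finger_gap: 0.0515
grip_force: 0.0
```

>>> {"op": "step_arm", "data": {
  "deltas": [
    [0,0,0,0,0,0,-1],
    [0,0,0,0,0,0,-1],
    [0,0,0,0,0,0,-1],
    [0,0,0,0,0,0,-1],
    [0,0,0,0,0,0,-1]
  ],
  "newtons": 25
}}

```text
clock: 9.15
tcp_pos: [0.4904, -0.2237, 0.0741]
orientation: [0.001, -0.005, 1.0, 0.0]
wrist_force: [-0.9, 3.0, 5.8]
finger_gap: 0.0212
grip_force: 26.6
```

>>> {"op": "step_arm", "data": {
  "deltas": [
    [0.7,0,0,0,0,0,-1],
    [0.8,0,0,0,0,0,-1],
    [0.8,0,0,0,0,0,-1],
    [0.7,0,0,0,0,0,-1]
  ]
}}

```text
clock: 9.55
tcp_pos: [0.4917, -0.2236, 0.0741]
orientation: [-0.001, -0.005, 1.0, -0.0]
wrist_force: [-5.7, 2.8, 9.7]
finger_gap: 0.021
grip_force: 26.9
```

>>> {"op": "step_arm", "data": {
  "deltas": [
    [1,0,0,0,0,0,-1],
    [1,0,0,0,0,0,-1],
    [0.5,0,0,0,0,0,-1],
    [0.5,0,0,0,0,0,-1]
  ]
}}

```text
clock: 9.95
tcp_pos: [0.4947, -0.2236, 0.0741]
orientation: [-0.001, -0.005, 1.0, 0.0]
wrist_force: [-5.4, 2.6, 9.0]
finger_gap: 0.0214
grip_force: 26.9
```

>>> {"op": "step_arm", "data": {
  "deltas": [
    [0.6,0,0,0,0,0,-1],
    [0.6,0,0,0,0,0,-1],
    [0.6,0,0,0,0,0,-1],
    [0.4,0,0,0,0,0,-1]
  ]
}}

```text
clock: 10.35
tcp_pos: [0.4967, -0.2235, 0.0741]
orientation: [-0.001, -0.005, 1.0, 0.0]
wrist_force: [-6.2, 2.7, 9.4]
finger_gap: 0.021
grip_force: 27.0
```

>>> {"op": "step_arm", "data": {
  "deltas": [
    [0.3,0,0,0,0,0,-1],
    [0.3,0,0,0,0,0,-1],
    [0.3,0,0,0,0,0,-1],
    [0.3,0,0,0,0,0,-1]
  ]
}}

```text
clock: 10.75
tcp_pos: [0.4977, -0.2235, 0.0741]
orientation: [-0.001, -0.005, 1.0, 0.0]
wrist_force: [-5.8, 2.8, 9.5]
finger_gap: 0.0206
grip_force: 27.0
```

>>> {"op": "step_arm", "data": {
  "deltas": [
    [0.3,0,0,0,0,0,-1],
    [0.3,0,0,0,0,0,-1],
    [0.2,0,0,0,0,0,-1],
    [0.2,0,0,0,0,0,-1]
  ]
}}

```text
clock: 11.15
tcp_pos: [0.4987, -0.2235, 0.0741]
orientation: [-0.001, -0.005, 1.0, 0.0]
wrist_force: [-5.7, 2.2, 9.8]
finger_gap: 0.0212
grip_force: 27.0
```

```bash
python3 - <<'E'
from h import *
from workcell import *
c=read_camera("scene");W=world(c);a=c["image"][:,:,::-1]
cv2.imwrite("pics/s5.png",cv2.resize(a[140:220,320:420],(750,600),interpolation=2))
print(get_state()["wrist_force"].round(2))
p,_=blob(W,.55,.63,-.25,-.18,.117,.125);q=rect(p);print("foot",len(p),q)
p,_=blob(W,.597,.612,-.235,-.212,.1,.118);print("wheel",len(p),np.percentile(p[:,0],[5,20,50]).round(4))
E
```

```text
[-5.93  3.46 10.32]
foot 118 ((592.986083984375, -209.25193786621094), (69.38384246826172, 45.88495635986328), 28.447933197021484)
wheel 4 [0.6042 0.6046 0.6051]
```

>>> {"op": "step_arm", "data": {
  "deltas": [
    [0.3,0,0,0,0,0,-1],
    [0.2,0,0,0,0,0,-1],
    [0.2,0,0,0,0,0,-1],
    [0.2,0,0,0,0,0,-1]
  ]
}}

```text
clock: 11.6
tcp_pos: [0.4996, -0.2234, 0.0741]
orientation: [-0.001, -0.005, 1.0, 0.0]
wrist_force: [-6.9, 2.9, 10.3]
finger_gap: 0.0211
grip_force: 27.0
```

View pics/s5.png

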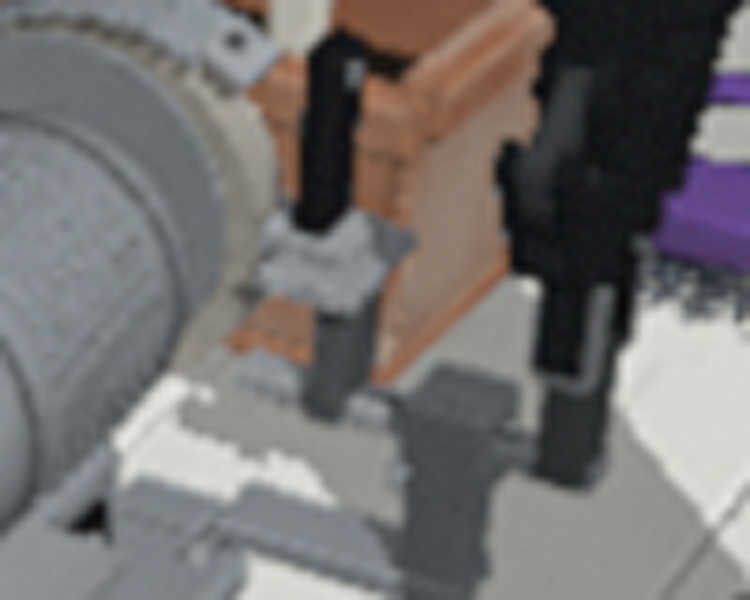

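The gauge is still upright on the plate and its blade side is close to the stone. Continuing in small steps.

>>> {"op": "step_arm", "data": {
  "deltas": [
    [0.2,0,0,0,0,0,-1],
    [0.1,0,0,0,0,0,-1],
    [0,0,0,0,0,0,-1]
  ]
}}

```text
clock: 11.9
tcp_pos: [0.4999, -0.2234, 0.0741]
orientation: [-0.001, -0.005, 1.0, 0.0]
wrist_force: [-4.7, 1.2, 10.7]
finger_gap: 0.0212
grip_force: 27.0
```

```bash
python3 - <<'E'
from workcell import *
s=get_state();print(s["wrist_force"].round(2),(s["tcp_pos"]*1000).round(2),s["tau"].round(2))
E
```

```text
[-4.67  1.15 10.69] [ 499.91 -223.43   74.09] [ -0.08 -42.1   27.35  -2.8    0.23   0.1 ]
```

>>> {"op": "step_arm", "data": {
  "deltas": [
    [0.2,0,0,0,0,0,-1],
    [0.2,0,0,0,0,0,-1],
    [0,0,0,0,0,0,-1]
  ]
}}

```text
clock: 12.2
tcp_pos: [0.5003, -0.2234, 0.0741]
orientation: [-0.001, -0.005, 1.0, 0.0]
wrist_force: [-5.3, 2.8, 10.1]
finger_gap: 0.0213
grip_force: 27.0
```

>>> {"op": "step_arm", "data": {
  "deltas": [
    [0.2,0,0,0,0,0,-1],
    [0.1,0,0,0,0,0,-1],
    [0,0,0,0,0,0,-1]
  ]
}}

```text
clock: 12.5
tcp_pos: [0.5006, -0.2234, 0.0741]
orientation: [-0.001, -0.005, 1.0, 0.0]
wrist_force: [-6.5, 2.3, 9.8]
finger_gap: 0.0213
grip_force: 27.0
```

```bash
python3 - <<'E'
from workcell import *
s=get_state();print(s["wrist_force"].round(2),(s["tcp_pos"]*1000).round(2),s["tau"].round(2))
E
```

```text
[-6.51  2.31  9.78] [ 500.62 -223.42   74.11] [ -0.1  -42.16  27.37  -2.82   0.22   0.1 ]
```

>>> {"op": "step_arm", "data": {
  "deltas": [
    [0.2,0,0,0,0,0,-1],
    [0.1,0,0,0,0,0,-1],
    [0,0,0,0,0,0,-1]
  ]
}}

```text
clock: 12.8
tcp_pos: [0.5009, -0.2234, 0.0741]
orientation: [-0.001, -0.005, 1.0, 0.0]
wrist_force: [-5.5, 3.2, 10.6]
finger_gap: 0.0214
grip_force: 27.0
```

>>> {"op": "step_arm", "data": {
  "deltas": [
    [0.2,0,0,0,0,0,-1],
    [0.1,0,0,0,0,0,-1],
    [0,0,0,0,0,0,-1]
  ]
}}

```text
clock: 13.1
tcp_pos: [0.501, -0.2234, 0.0741]
orientation: [-0.001, -0.005, 1.0, 0.0]
wrist_force: [-6.4, 2.7, 11.4]
finger_gap: 0.0207
grip_force: 27.1
```

```bash
python3 - <<'E'
from workcell import *
s=get_state();print(s["wrist_force"].round(2),(s["tcp_pos"]*1000).round(2),s["tau"].round(2))
E
```

```text
[-6.36  2.67 11.43] [ 500.96 -223.41   74.07] [  0.07 -42.03  27.51  -3.03   0.33   0.11]
```

>>> {"op": "step_arm", "data": {
  "deltas": [
    [0.2,0,0,0,0,0,-1],
    [0.1,0,0,0,0,0,-1],
    [0,0,0,0,0,0,-1]
  ]
}}

```text
clock: 13.4
tcp_pos: [0.501, -0.2234, 0.0741]
orientation: [-0.001, -0.005, 1.0, 0.0]
wrist_force: [-7.3, 2.9, 11.7]
finger_gap: 0.0211
grip_force: 27.1
```

```bash
python3 - <<'E'
from workcell import *
s=get_state();print(s["wrist_force"].round(2),(s["tcp_pos"]*1000).round(2),s["tau"].round(2))
E
```

```text
[-7.26  2.89 11.71] [ 500.98 -223.39   74.08] [  0.31 -41.81  27.7   -3.31   0.48   0.11]
```

>>> {"op": "step_arm", "data": {
  "deltas": [
    [0.2,0,0,0,0,0,-1],
    [0,0,0,0,0,0,-1],
    [-1,0,0,0,0,0,-1],
    [-0.8,0,0,0,0,0,-1],
    [0,0,0,0,0,0,-1]
  ]
}}

```text
clock: 13.9
tcp_pos: [0.5011, -0.2234, 0.0741]
orientation: [0.0, -0.005, 1.0, 0.0]
wrist_force: [-2.1, 2.7, 8.0]
finger_gap: 0.0211
grip_force: 26.8
```

```bash
python3 - <<'E'
from workcell import *
s=get_state();print(s["wrist_force"].round(2),(s["tcp_pos"]*1000).round(2),s["tau"].round(2))
E
```

```text
[-2.09  2.69  7.99] [ 501.07 -223.44   74.14] [ -1.11 -43.17  26.63  -1.71  -0.42   0.09]
```

>>> {"op": "step_arm", "data": {
  "deltas": [
    [-0.6,0,0,0,0,0,-1],
    [0,0,0,0,0,0,0.2],
    [0,0,0,0,0,0,0.2],
    [0,0,0,0,0,0,0.2],
    [0,0,0,0,0,0,0.2]
  ]
}}

```text
clock: 14.4
tcp_pos: [0.5007, -0.2241, 0.0729]
orientation: [-0.0, -0.005, 1.0, 0.0]
wrist_force: [0.5, 0.3, 0.2]
finger_gap: 0.0516
grip_force: 0.0
```

>>> {"op": "step_arm", "data": {
  "deltas": [
    [0,0,10,0,0,0,0.2],
    [0,0,30,0,0,0,0.2],
    [0,0,40,0,0,0,0.2],
    [0,0,40,0,0,0,0.2],
    [0,0,22,0,0,0,0.2]
  ]
}}

```text
clock: 14.9
tcp_pos: [0.5018, -0.2247, 0.2194]
orientation: [0.002, -0.005, 1.0, -0.001]
wrist_force: [0.6, -0.5, 0.8]
finger_gap: 0.0512
grip_force: 0.0
```

```bash
python3 - <<'E'
from h import *
from workcell import *
for n in("scene","wrist"):
    c=read_camera(n);cv2.imwrite(f"pics/{n}6.png",c["image"][:,:,::-1]);pickle.dump(c,open(n+"6.pkl","wb"))
s=get_state();print(s["clock"],s["tcp_pos"].round(4),s["wrist_force"].round(2))
# handle top / plate centroid by dark mask in wrist image
g=cv2.cvtColor(c["image"],cv2.COLOR_RGB2GRAY)
a=cv2.imread("pics/scene6.png")[110:220,310:410];b=cv2.imread("pics/wrist6.png")[150:450,220:420]
cv2.imwrite("pics/c6.png",np.hstack([cv2.resize(a,(455,500),interpolation=2),cv2.resize(b,(333,500),interpolation=2)]))
print([np.round(proj(c,p),1).tolist() for p in((.5895,-.223,.183),(.5745,-.223,.121))])
E
```

```text
15.0 [ 0.5028 -0.2253  0.2199] [ 0.57  0.29 -0.33]
[[320.2, 373.7], [320.3, 311.8]]
```

View pics/c6.png

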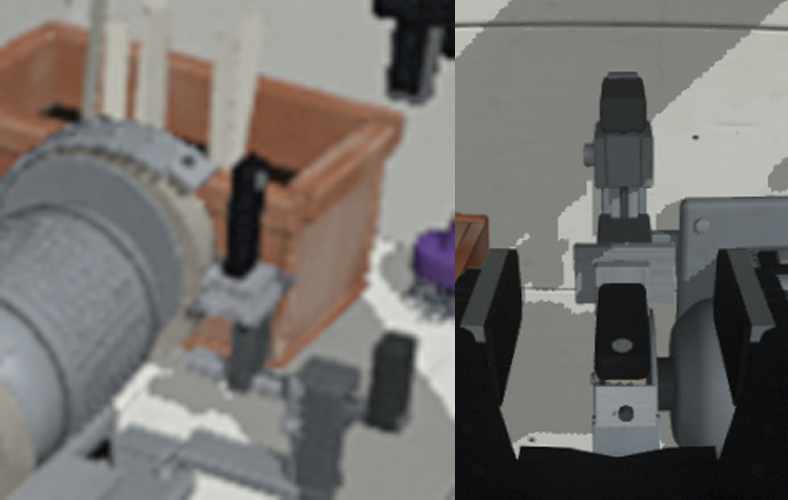

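The gauge stands nipped and upright between rest and wheel, with the handle dot at wrist pixel (320,357), which puts its axis at x ≈ 0.590. I grip it about 2 mm nearer the robot to keep clear of the guard.

>>> {"op": "step_arm", "data": {
  "deltas": [
    [25,0,0,0,0,0,0.2],
    [35,1,0,0,0,0,0.2],
    [20,0,0,0,0,0,0.2],
    [6.5,0,0,0,0,0,0.2],
    [0,0,0,0,0,0,0.2]
  ]
}}

```text
clock: 15.5
tcp_pos: [0.5872, -0.2226, 0.2138]
orientation: [-0.001, -0.005, 1.0, 0.0]
wrist_force: [-0.2, 0.1, 0.6]
finger_gap: 0.0514
grip_force: 0.0
```

>>> {"op": "step_arm", "data": {
  "deltas": [
    [0,0,-10,0,0,0,0.2],
    [0,0,-20,0,0,0,0.2],
    [0,0,-20,0,0,0,0.2],
    [0,0,-15,0,0,0,0.2],
    [0,0,-8,0,0,0,0.2]
  ]
}}

```text
clock: 16.0
tcp_pos: [0.585, -0.2224, 0.14]
orientation: [-0.001, -0.004, 1.0, 0.001]
wrist_force: [-0.2, -0.3, -0.2]
finger_gap: 0.0511
grip_force: 0.0
```

>>> {"op": "step_arm", "data": {
  "deltas": [
    [0,0,0,0,0,0,0.2],
    [0,0,0,0,0,0,0.2],
    [0,0,0,0,0,0,0.2]
  ]
}}

```text
clock: 16.3
tcp_pos: [0.5876, -0.2233, 0.1432]
orientation: [0.001, -0.005, 1.0, -0.0]
wrist_force: [0.2, -0.0, 0.8]
finger_gap: 0.0512
grip_force: 0.0
```

>>> {"op": "step_arm", "data": {
  "deltas": [
    [0,0,0,0,0,0,-1],
    [0,0,0,0,0,0,-1],
    [0,0,0,0,0,0,-1],
    [0,0,0,0,0,0,-1],
    [0,0,0,0,0,0,-1]
  ],
  "newtons": 30
}}

```text
clock: 16.8
tcp_pos: [0.5876, -0.223, 0.1428]
orientation: [0.001, -0.005, 1.0, -0.0]
wrist_force: [-0.4, 1.0, 5.1]
finger_gap: 0.0231
grip_force: 30.4
```

```bash
python3 - <<'E'
from workcell import *
s=get_state();print(s["wrist_force"].round(2),(s["tcp_pos"]*1000).round(2),s["finger_gap"],s["ft_torque"].round(3))
E
```

```text
[-0.44  0.97  5.07] [ 587.65 -223.01  142.83] 0.02310708269905229 [0.182 0.096 0.056]
```

>>> {"op": "step_arm", "data": {
  "deltas": [
    [0,0,0.5,0,0,0,-1],
    [0,0,0.5,0,0,0,-1],
    [0,0,0.5,0,0,0,-1],
    [0,0,0.5,0,0,0,-1]
  ]
}}

```text
clock: 17.2
tcp_pos: [0.5871, -0.223, 0.143]
orientation: [-0.0, -0.005, 1.0, 0.0]
wrist_force: [3.0, -1.3, -5.1]
finger_gap: 0.0234
grip_force: 29.6
```

>>> {"op": "step_arm", "data": {
  "deltas": [
    [0,0,0.5,0,0,0,-1],
    [0,0,0.5,0,0,0,-1],
    [0,0,0.5,0,0,0,-1],
    [0,0,0.5,0,0,0,-1]
  ]
}}

```text
clock: 17.6
tcp_pos: [0.5871, -0.2227, 0.1457]
orientation: [-0.0, -0.005, 1.0, 0.0]
wrist_force: [3.5, 0.1, -6.8]
finger_gap: 0.0231
grip_force: 29.7
```

>>> {"op": "step_arm", "data": {
  "deltas": [
    [0,0,0.5,0,0,0,-1],
    [0,0,0.5,0,0,0,-1],
    [0,0,0.5,0,0,0,-1],
    [0,0,0.5,0,0,0,-1]
  ]
}}

```text
clock: 18.0
tcp_pos: [0.5871, -0.2229, 0.148]
orientation: [-0.0, -0.005, 1.0, 0.0]
wrist_force: [1.9, 0.1, -5.7]
finger_gap: 0.0228
grip_force: 29.7
```

>>> {"op": "step_arm", "data": {
  "deltas": [
    [0,0,0.5,0,0,0,-1],
    [0,0,0.5,0,0,0,-1],
    [0,0,0.5,0,0,0,-1],
    [0,0,0.5,0,0,0,-1]
  ]
}}

```text
clock: 18.4
tcp_pos: [0.5872, -0.223, 0.1501]
orientation: [-0.0, -0.005, 1.0, 0.0]
wrist_force: [2.1, 0.4, -5.4]
finger_gap: 0.023
grip_force: 29.7
```

There is a clear drag of about 4 N beyond the gauge's weight. I ease the small x load and continue straight up.

>>> {"op": "step_arm", "data": {
  "deltas": [
    [0.4,0,0.5,0,0,0,-1],
    [0,0,0.5,0,0,0,-1],
    [0,0,0.5,0,0,0,-1],
    [0,0,0.5,0,0,0,-1]
  ]
}}

```text
clock: 18.8
tcp_pos: [0.5875, -0.223, 0.152]
orientation: [-0.0, -0.005, 1.0, 0.0]
wrist_force: [0.7, -0.0, -4.4]
finger_gap: 0.0232
grip_force: 29.7
```

>>> {"op": "step_arm", "data": {
  "deltas": [
    [0,0,0.5,0,0,0,-1],
    [0,0,0.5,0,0,0,-1],
    [0,0,0.5,0,0,0,-1],
    [0,0,0.5,0,0,0,-1]
  ]
}}

```text
clock: 19.2
tcp_pos: [0.5876, -0.223, 0.1542]
orientation: [-0.0, -0.005, 1.0, -0.0]
wrist_force: [0.9, -0.3, -4.2]
finger_gap: 0.0232
grip_force: 29.8
```

>>> {"op": "step_arm", "data": {
  "deltas": [
    [0,0,0.5,0,0,0,-1],
    [0,0,0.5,0,0,0,-1],
    [0,0,0.5,0,0,0,-1],
    [0,0,0.5,0,0,0,-1]
  ]
}}

```text
clock: 19.6
tcp_pos: [0.5877, -0.223, 0.1564]
orientation: [0.0, -0.005, 1.0, -0.0]
wrist_force: [0.0, 0.4, -1.3]
finger_gap: 0.0233
grip_force: 30.1
```

>>> {"op": "step_arm", "data": {
  "deltas": [
    [0,0,0.7,0,0,0,-1],
    [0,0,0.7,0,0,0,-1],
    [0,0,0.7,0,0,0,-1],
    [0,0,0.7,0,0,0,-1]
  ]
}}

```text
clock: 20.0
tcp_pos: [0.5877, -0.223, 0.159]
orientation: [0.0, -0.005, 1.0, -0.0]
wrist_force: [-0.1, 0.0, -2.2]
finger_gap: 0.0233
grip_force: 30.1
```

>>> {"op": "step_arm", "data": {
  "deltas": [
    [0,0,1,0,0,0,-1],
    [0,0,1,0,0,0,-1],
    [0,0,2,0,0,0,-1],
    [0,0,3,0,0,0,-1]
  ]
}}

```text
clock: 20.4
tcp_pos: [0.5875, -0.2229, 0.1659]
orientation: [-0.0, -0.005, 1.0, 0.0]
wrist_force: [-0.5, -0.8, -1.4]
finger_gap: 0.0232
grip_force: 30.1
```

Drag was felt over about 13 mm, then the gauge came free with only its weight on the wrist. Carrying it back to the stand.

>>> {"op": "step_arm", "data": {
  "deltas": [
    [0,0,10,0,0,0,-1],
    [0,0,20,0,0,0,-1],
    [-5,10,14,0,0,0,-1],
    [-13,31,5,0,0,0,-1],
    [-18,42,0,0,0,0,-1]
  ]
}}

```text
clock: 20.9
tcp_pos: [0.5524, -0.1404, 0.2165]
orientation: [0.002, -0.003, 1.0, -0.001]
wrist_force: [0.3, 0.3, -0.6]
finger_gap: 0.0229
grip_force: 30.2
```

>>> {"op": "step_arm", "data": {
  "deltas": [
    [-18,42,0,0,0,0,-1],
    [-18,42,0,0,0,0,-1],
    [-18,42,0,0,0,0,-1],
    [-18,42,0,0,0,0,-1],
    [-18,42,0,0,0,0,-1]
  ]
}}

```text
clock: 21.4
tcp_pos: [0.4603, 0.072, 0.2159]
orientation: [0.001, -0.005, 1.0, 0.0]
wrist_force: [0.4, 0.7, -1.6]
finger_gap: 0.0232
grip_force: 30.2
```

>>> {"op": "step_arm", "data": {
  "deltas": [
    [-18,42,0,0,0,0,-1],
    [-9,30,-20,0,0,0,-1],
    [-4,14,-40,0,0,0,-1],
    [0,0,-30,0,0,0,-1],
    [0,0,-20,0,0,0,-1]
  ]
}}

```text
clock: 21.9
tcp_pos: [0.4287, 0.157, 0.1037]
orientation: [-0.001, -0.006, 1.0, 0.0]
wrist_force: [-0.2, -0.3, -1.8]
finger_gap: 0.0229
grip_force: 30.2
```

>>> {"op": "step_arm", "data": {
  "deltas": [
    [0,0,0,0,0,0,-1],
    [0,0,0,0,0,0,-1],
    [0,0,0,0,0,0,-1],
    [0,0,0,0,0,0,-1]
  ]
}}

```text
clock: 22.3
tcp_pos: [0.4319, 0.1561, 0.1064]
orientation: [0.001, -0.004, 1.0, 0.0]
wrist_force: [-0.7, -0.5, -1.4]
finger_gap: 0.023
grip_force: 30.2
```

```bash
python3 - <<'E'
from h import *
from workcell import *
for n in("scene","wrist"):
    c=read_camera(n);cv2.imwrite(f"pics/{n}7.png",c["image"][:,:,::-1]);pickle.dump(c,open(n+"7.pkl","wb"))
s=get_state();print(s["clock"],s["tcp_pos"].round(4),s["wrist_force"].round(2),s["orientation"].round(4))
for n in("wrist3","wrist7"):
    g=cv2.cvtColor(pickle.load(open(n+".pkl","rb"))["image"],cv2.COLOR_RGB2GRAY).astype(int);print(n,g[225:285,316].tolist())
b=cv2.imread("pics/wrist7.png")[130:330,220:420];a=cv2.imread("pics/scene7.png")[250:370,290:400]
cv2.imwrite("pics/c7.png",np.hstack([cv2.resize(a,(400,436),interpolation=2),cv2.resize(b,(400,436),interpolation=2)]))
E
```

```text
22.4 [0.4315 0.1561 0.1059] [ 0.27  0.53 -1.87] [ 1.0e-03 -4.5e-03  1.0e+00  2.0e-04]
wrist3 [82, 83, 81, 85, 86, 85, 83, 83, 82, 81, 84, 83, 83, 84, 86, 86, 88, 85, 84, 74, 62, 61, 61, 69, 82, 87, 86, 87, 87, 85, 85, 87, 85, 87, 86, 86, 88, 85, 86, 38, 21, 21, 19, 17, 21, 20, 19, 20, 19, 20, 21, 18, 18, 20, 18, 20, 19, 18, 21, 19]
wrist7 [91, 91, 90, 90, 89, 87, 89, 89, 87, 87, 83, 84, 81, 79, 78, 78, 77, 78, 76, 77, 73, 67, 70, 74, 83, 105, 99, 100, 98, 98, 96, 97, 97, 98, 97, 96, 95, 98, 97, 74, 30, 15, 16, 14, 15, 13, 17, 14, 16, 16, 16, 14, 15, 15, 17, 17, 16, 17, 16, 14]
```

View pics/c7.png

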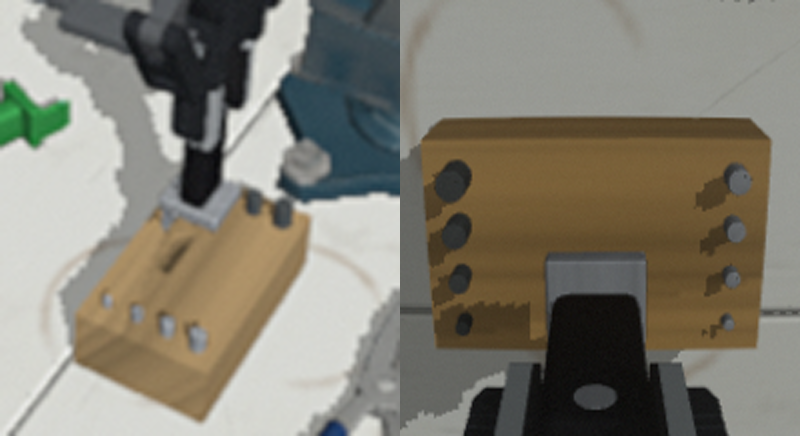

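The gauge hangs level over the empty slot, with the foot centred on the stand in the wrist view (597 of 436..757). The in-hand offset is about 2 mm, so I correct −0.8 mm in x and lower.

>>> {"op": "step_arm", "data": {
  "deltas": [
    [-0.8,0,-8,0,0,0,-1],
    [0,0,-7,0,0,0,-1],
    [0,0,-3,0,0,0,-1],
    [0,0,-2,0,0,0,-1],
    [0,0,-2,0,0,0,-1]
  ]
}}

```text
clock: 22.9
tcp_pos: [0.4297, 0.156, 0.0824]
orientation: [-0.0, -0.005, 1.0, 0.0]
wrist_force: [0.6, -0.1, -1.1]
finger_gap: 0.0228
grip_force: 30.2
```

>>> {"op": "step_arm", "data": {
  "deltas": [
    [0,0,-2,0,0,0,-1],
    [0,0,-2,0,0,0,-1],
    [0,0,0,0,0,0,-1]
  ]
}}

```text
clock: 23.2
tcp_pos: [0.4297, 0.156, 0.0786]
orientation: [-0.0, -0.005, 1.0, 0.0]
wrist_force: [0.7, -0.1, -1.4]
finger_gap: 0.0229
grip_force: 30.2
```

>>> {"op": "step_arm", "data": {
  "deltas": [
    [1,0,-2,0,0,0,-1],
    [0,0,-2,0,0,0,-1],
    [0,0,-2,0,0,0,-1],
    [0,0,-2,0,0,0,-1],
    [0,0,-2,0,0,0,-1]
  ]
}}

```text
clock: 23.7
tcp_pos: [0.4308, 0.1561, 0.0686]
orientation: [-0.0, -0.005, 1.0, 0.0]
wrist_force: [0.3, -0.1, -1.5]
finger_gap: 0.0234
grip_force: 30.2
```

>>> {"op": "step_arm", "data": {
  "deltas": [
    [0,0,-1,0,0,0,-1],
    [0,0,-0.7,0,0,0,-1],
    [0,0,-0.5,0,0,0,-1],
    [0,0,0,0,0,0,-1]
  ]
}}

```text
clock: 24.1
tcp_pos: [0.4308, 0.1561, 0.0666]
orientation: [0.0, -0.005, 1.0, 0.0]
wrist_force: [0.2, -0.3, -0.8]
finger_gap: 0.0233
grip_force: 30.2
```

>>> {"op": "step_arm", "data": {
  "deltas": [
    [0,0,-0.5,0,0,0,-1],
    [0,0,-0.4,0,0,0,-1],
    [0,0,0,0,0,0,-1]
  ]
}}

```text
clock: 24.4
tcp_pos: [0.4309, 0.1561, 0.0659]
orientation: [0.0, -0.005, 1.0, 0.0]
wrist_force: [0.4, -1.0, 0.1]
finger_gap: 0.0235
grip_force: 30.3
```

>>> {"op": "step_arm", "data": {
  "deltas": [
    [0,0,-0.4,0,0,0,-1],
    [0,0,-0.3,0,0,0,-1],
    [0,0,0,0,0,0,-1]
  ]
}}

```text
clock: 24.7
tcp_pos: [0.4312, 0.1561, 0.0658]
orientation: [0.001, -0.005, 1.0, 0.0]
wrist_force: [-2.4, -0.7, 6.1]
finger_gap: 0.0234
grip_force: 31.1
```

Seated: the foot is on the wood at the expected height. Releasing, lifting clear and checking.

>>> {"op": "step_arm", "data": {
  "deltas": [
    [0,0,0,0,0,0,0.2],
    [0,0,0,0,0,0,0.2],
    [0,0,0,0,0,0,0.2],
    [0,0,0,0,0,0,0.2],
    [0,0,5,0,0,0,0.2]
  ]
}}

```text
clock: 25.2
tcp_pos: [0.4302, 0.1559, 0.0696]
orientation: [-0.001, -0.005, 1.0, -0.0]
wrist_force: [-0.0, -0.2, -0.9]
finger_gap: 0.0513
grip_force: 0.0
```

>>> {"op": "step_arm", "data": {
  "deltas": [
    [0,0,20,0,0,0,0.2],
    [0,0,35,0,0,0,0.2],
    [0,0,40,0,0,0,0.2],
    [0,0,40,0,0,0,0.2],
    [-10,20,5,0,0,0,0.2]
  ]
}}

```text
clock: 25.7
tcp_pos: [0.4245, 0.1757, 0.2154]
orientation: [0.005, -0.003, 1.0, 0.001]
wrist_force: [0.6, 0.6, -0.1]
finger_gap: 0.0513
grip_force: 0.0
```

>>> {"op": "step_arm", "data": {
  "deltas": [
    [-20,35,0,0,0,0,0.2],
    [-20,35,0,0,0,0,0.2],
    [-10,15,0,0,0,0,0.2],
    [0,0,0,0,0,0,0.2],
    [0,0,0,0,0,0,0.2]
  ]
}}

```text
clock: 26.2
tcp_pos: [0.3708, 0.2611, 0.2102]
orientation: [0.0, -0.005, 1.0, -0.0]
wrist_force: [-0.8, -0.6, 0.9]
finger_gap: 0.0512
grip_force: 0.0
```

```bash
python3 - <<'E'
from h import *
from workcell import *
c=read_camera("top");W=world(c);t=c["image"];s=read_camera("scene")["image"]
def show(n,p):
    q=rect(p);print(n,len(p),np.round(q[0],1),np.round(q[1],1),round(q[2],1),np.median(p[:,2]).round(4))
show("handle",blob(W,.39,.47,.12,.2,.095,.12)[0]);show("wood",blob(W,.37,.5,.08,.23,.031,.041)[0])
show("lug",blob(W,.46,.53,-.26,-.19,.1,.112)[0])
p,_=blob(W,.56,.62,-.25,-.2,.108,.117);print("plate max x",np.percentile(p[:,0],[1,99]).round(4))
st=get_state();print(st["clock"],st["tcp_pos"].round(3))
A=cv2.resize(s[110:370,270:430],(369,600),interpolation=2);B=cv2.resize(t[180:340,200:460],(430,265),interpolation=2)
cv2.imwrite("pics/c8.png",np.hstack([A,np.vstack([B,np.zeros((335,430,3),np.uint8)])])[:,:,::-1])
E
```

```text
handle 79 [433.9 154. ] [12.2 22.1] 1.4 0.1047
wood 1476 [433.6 154.4] [116.8  69.8] 89.9 0.0353
lug 97 [ 499.8 -225.2] [16.6 22.9] 1.4 0.1058
plate max x [0.5674 0.6142]
26.3 [0.371 0.26  0.21 ]
```

View pics/c8.png

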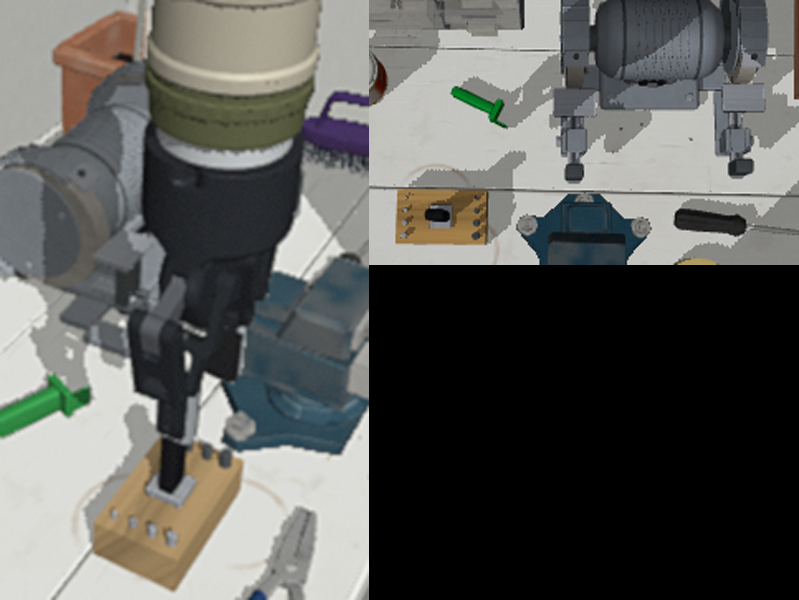

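The gauge is seated in its slot with its foot flat and its handle at the original position. The rest has moved in by about 10 mm, the screwdriver is untouched, and the gripper is clear.

```bash
python3 -c "
from workcell import *
print(hand_in())"
```

```text
the job is handed in; nothing more can be done
None
```

I pushed the rest in until the blade was lightly nipped, felt it drag (about 3–5 N) as I drew it up, and put the gauge back in its slot; the job is handed in, with the screwdriver untouched.

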